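# Stack specimen cases on the slide and crank them to the inspection camera

### The job

Set the large specimen case squarely and centred on the slide's deck and the small case squarely and centred on top of it, long sides along the deck's long side, setting each down without dropping it. Then crank the four-armed handwheel to carry the stack along until the deck's centre is straight in front of the camera lens, and only then push the shutter button all the way down and let it come back up. Move the deck only by its handwheel, never by pushing it, and leave the dishes, beaker, bottle and jar standing where they are.

Things in the scene. Friction and masses are not known exactly. Their poses are not given: they have to be found in the camera images.
- case_large: larger closed white plastic case, 64 x 120 x 42 mm (own x, y, z), 0.35 kg; origin at the centre of its underside, z up; lies flat on the table
- case_small: smaller closed white plastic case, 54 x 92 x 34 mm (own x, y, z), 0.2 kg; origin at the centre of its underside, z up; lies flat on the table
- deck: flat aluminium deck of the slide, 74 x 130 mm (x, y), its top 60 mm above the table; origin at the centre of its top face; it slides along its own y axis on rails. The rail ends are 24 mm lower than the deck's top. Start: near the -y end of the rails, clear of the camera
- wheel_axis (a point): on the handwheel's vertical axis, level with the knob tops (120 mm up); x, y axes of the slide, the deck on the -y side. The wheel's +y half runs under a fixed white guard (roof 126 to 138 mm up, from 37 mm to 115 mm past the axis in +y, 190 mm wide in x, back closed): knobs pass under it, fingers cannot, so crank on the open -y side, knob after knob
- knob0 (a point): top centre of one of four upright black knobs 90 degrees apart on a 65 mm radius round the axis: 22 mm diameter, tops 120 mm up, free sides from 80 mm up; under them flat arms 14 mm wide, 70 to 80 mm up, and a hub of 22 mm radius up to 88 mm. Turns with the wheel
- wheel (a joint): angle of the handwheel in rad, growing counter-clockwise seen from above; one rad counter-clockwise moves the deck 28 mm along its +y, towards the camera; it needs about 0.5 N m and stays where it is left; range -1.4 to 5.8
- lens (a point): centre of the front glass of the fixed side-looking camera behind the slide, 100 mm above the table, a level black barrel 56 mm in diameter that points to its own -x, square to the rails; its y axis runs along the rails. The stack is straight in front when the deck's y in this frame is 0
- shutter (a joint): travel of the shutter button in m: 0 up, 0.006 fully down; a spring of about 5 N brings it back
- shutter_top (a point): centre of the top of the round black shutter button, 40 mm diameter, on a small white base fixed on the table near the robot
- petri_stack: two white stacked dishes, 84 mm diameter, 30 mm high; origin under its centre; bystander
- beaker: glass beaker, 76 mm diameter, 100 mm high; origin under its centre; bystander
- reagent_bottle: amber bottle, 68 mm diameter, 150 mm high; origin under its centre; bystander
- jar: white jar, 68 mm diameter, 75 mm high; origin under its centre; bystander
There are look-alikes about, which are no part of the job. What is shaped like the case_small but blue is not meant.

How it is judged (in metres and radians):
On the way, in this order (a step that is already met when the one before it is completed fails the run):
1. the large case stands squarely on the deck, let go (x of case_large in the frame of deck between -0.01 and 0.01 m and y of case_large in the frame of deck between -0.01 and 0.01 m and z of case_large in the frame of deck between -0.004 and 0.004 m and angle between the y axis of case_large and the y axis of deck, either way round below 0.15 rad and contact force between the fingers and case_large below 0.1 N and linear speed of case_large below 0.02 m/s), for 0.2 s.
2. the small case stands squarely on the large one, let go (x of case_large in the frame of deck between -0.01 and 0.01 m and y of case_large in the frame of deck between -0.01 and 0.01 m and z of case_large in the frame of deck between -0.004 and 0.004 m and angle between the y axis of case_large and the y axis of deck, either way round below 0.15 rad and x of case_small in the frame of case_large between -0.01 and 0.01 m and y of case_small in the frame of case_large between -0.01 and 0.01 m and z of case_small in the frame of case_large between 0.038 and 0.046 m and angle between the y axis of case_small and the y axis of case_large, either way round below 0.15 rad and contact force between the fingers and case_small below 0.1 N and linear speed of case_small below 0.02 m/s), for 0.2 s.
3. the deck with the stack is straight in front of the lens, at rest (x of case_large in the frame of deck between -0.01 and 0.01 m and y of case_large in the frame of deck between -0.01 and 0.01 m and z of case_large in the frame of deck between -0.004 and 0.004 m and angle between the y axis of case_large and the y axis of deck, either way round below 0.15 rad and x of case_small in the frame of case_large between -0.01 and 0.01 m and y of case_small in the frame of case_large between -0.01 and 0.01 m and z of case_small in the frame of case_large between 0.038 and 0.046 m and angle between the y axis of case_small and the y axis of case_large, either way round below 0.15 rad and y of deck in the frame of lens between -0.006 and 0.006 m and linear speed of deck below 0.01 m/s), for 0.2 s.
4. the shutter button is pushed down with the stack in place (x of case_large in the frame of deck between -0.01 and 0.01 m and y of case_large in the frame of deck between -0.01 and 0.01 m and z of case_large in the frame of deck between -0.004 and 0.004 m and angle between the y axis of case_large and the y axis of deck, either way round below 0.15 rad and x of case_small in the frame of case_large between -0.01 and 0.01 m and y of case_small in the frame of case_large between -0.01 and 0.01 m and z of case_small in the frame of case_large between 0.038 and 0.046 m and angle between the y axis of case_small and the y axis of case_large, either way round below 0.15 rad and y of deck in the frame of lens between -0.006 and 0.006 m and value of joint shutter above 0.0045 m), for 0.02 s.
At the end, for the whole second after the job is handed in: Large case on the deck and small case on it, each centred within 10 mm (x, y) and square within 0.15 rad, released, at rest; deck centre within 6 mm of straight in front of the lens; shutter pushed there (over 4.5 mm) and up again (under 2 mm) (all of step 3 and contact force between the fingers and case_large below 0.1 N and linear speed of each of case_large, case_small below 0.02 m/s and contact force between the fingers and case_small below 0.1 N and value of joint shutter below 0.002 m); the robot touches nothing.
It fails at once if the deck is pushed by the robot (over 6 N) (contact force between any of the fingers, the arm and deck above 6 N).
It fails at once if a case is dropped or thrown (moves at over 0.45 m/s unheld: a fall of more than 10 mm) ((contact force between the fingers and case_large below 0.1 N and linear speed of case_large above 0.45 m/s) or (contact force between the fingers and case_small below 0.1 N and linear speed of case_small above 0.45 m/s)).
It fails at once if a bystander is moved over 30 mm or tipped (distance of any of petri_stack, beaker, reagent_bottle, jar from where it was at the start of the episode above 0.03 m or angle between any of petri_stack, beaker, reagent_bottle, jar's own z axis and vertical above 0.4 rad).
It also fails if it takes over 69 s, if anything falls off the work surface, if the arm or the gripper's body presses on something with over 40 N, if the wrist force passes 120 N, or if a joint passes its speed limit or range.

### The arm

A 6-joint arm with a two-finger parallel gripper is mounted at the origin on the work surface. World frame = base frame: x ahead of the robot, y to its left, z up, the work surface at z = 0. Lengths are in m, angles in degrees, forces in N, time in s.
With the tool pointing down it reaches from about 0.25 to 0.725 m from the base axis. Payload 9.7 kg.
Tool frame: the origin (TCP) lies between the finger pads; the fingertips stand bot.tcp_to_tips ahead of it and the grasp point (between the pads) lies 2 mm behind it (bot.tcp_to_tips is the distance from the TCP to the fingertips, in m); z points along the fingers, y is the line along which they close (so a half turn about z gives the same grasp; the last joint's range is limited). The gripper opens to 85 mm and grips with 20 to 120 N. Pads are 22 mm wide; open, the fingers measure 114 mm over their backs; the gripper's body (76 mm by 85 mm) begins 54 mm behind the grasp point. The pads swing forward as they close: fully open they stand 13 mm farther back than shut.
Start: joints at [68.468, 4.979, 10.078, 95.1, 0, 90], TCP at [0.202, 0.512, 0.248] pointing down, gripper open.
Joint ranges: [-179.16, 179.16], [-48.56, 103.87], [-65.8, 70.77], [-126.05, 130.52], [-82.76, 87.17], [-180, 180]. Speed limits (degrees/s): [127.2, 127.2, 147.25, 180, 180, 180].

### API

Orientations are given as [roll, pitch, yaw] about the fixed x, y, z axes, in that order (R = Rz(yaw) Ry(pitch) Rx(roll)).
In Python, from workcell import sensors, camera, camera_params, bot gives the robot as it stands.
- The arm moves only by the tool apply_moves, never from a script. Its argument "motion" is a list of rows, each an object with "jaw": the opening, from -1 (shut) to 1 (fully open); "xyz": the shift along the tool's x, y, z in mm, a list of three; "twist": the turn about the tool's z in rad. A call has 1 to 5 rows; each row is the pose to reach, as a shift and turn from the pose commanded when the call began, along the tool's axes at that moment; what a row does not reach only later rows make up. A row lasts 1/8 s, in which the tool goes at most 62.5 mm and 10.7 degrees, less where a joint would pass 70% of its speed; a pose out of reach is approached as far as the arm can. A call with a gripper value outside its range is refused whole. The fingers move at their own pace and stop on an object; "grip_force" is the grip in N (left out, the last holds). Time passes only in rows, so rows that repeat a pose let the fingers close. It gives the time, the measured TCP pose, the force, the opening and the grip force at its end, in the units of the state.
- sensors.get_obs(): the state, without advancing time (a new reading comes with each control period).
- camera(name): name is "scene" or "top" or "wrist"; returns (picture, depth): 420x560x3 uint8, red, green, blue; 420x560 float32, m along the optical axis (not along the pixel's ray), 0 where there is no reading.
- camera_params(name): a dict with "mtx" (3x3 intrinsics, pixels), "rvec" (rotation vector, rad) and "tvec" (3), from world to camera coordinates, as OpenCV has them. Camera axes: x right, y down, z forward; pixel columns grow to the right and rows downward; lengths in m; the calibration is good to about 2 mm. A picture is of the moment at which its call begins: read the wrist's pose just before it. camera_params takes no time and is no camera call; for the wrist camera it gives the pose at the moment of the call.
- bot.job_done(): hands the job in; it is judged then, once.
The state is a dict: "time": time; "q": joint angles; "qd": joint speeds; "joint_efforts": joint torques, N m; "ee_pos": TCP position; "tcp_rot": TCP orientation; "wrist_force": force on the tool from outside, world axes, zero at the start; "torque": the same for the moment, N m; "opening": finger opening in m; "grasp_force": force on a finger pad.
Only numpy, scipy, OpenCV 4.12 (cv2) and the standard library are available. Lean on these libraries where they do the work, as an engineer would, in place of code of your own. Each camera call takes 0.05 s, during which the arm holds its last target. There are 200 camera calls.

## Working session

There is one attempt and no reset: what is moved stays moved. The work goes in short steps, Python scripts to look and compute and a tool call to move; the robot and the scene stay as the last step left them, time stands still between calls to the robot, and variables do not carry over. Pictures are saved under pics/ and viewed, at most 10 in all, crops included, and the job is handed in when it is done.

Besides the shell and the picture viewer there is one more tool, called after ">>>" as name(argument=value, ...) on one line, values as JSON. apply_moves: Moves the arm, as the interface text tells. Its arguments: {"type":"object","properties":{"motion":{"type":"array","items":{"type":"object","properties":{"jaw":{"type":"number"},"xyz":{"type":"array","items":{"type":"number"}},"twist":{"type":"number"}}}},"grip_force":{"type":"number"}},"required":["motion"]}

```bash
mkdir -p pics; ls
cat > h.py <<'E'
import numpy as np, cv2
from workcell import sensors, camera, camera_params, bot
def snap(n):
    p=camera_params(n); im,d=camera(n)
    R=cv2.Rodrigues(np.array(p["rvec"],float))[0]; t=np.array(p["tvec"],float).ravel(); K=np.array(p["mtx"],float)
    return im,d,(K,R,t)
def cloud(d,c):
    K,R,t=c; v,u=np.mgrid[:d.shape[0],:d.shape[1]]
    X=np.stack([(u-K[0,2])*d/K[0,0],(v-K[1,2])*d/K[1,1],d],-1)
    return (X-t)@R
def ray(uv,z,c):
    K,R,t=c; o=-R.T@t; r=R.T@np.linalg.solve(K,[uv[0],uv[1],1]); return o+r*(z-o[2])/r[2]
E
python3 - <<'E'
from h import *
s=sensors.get_obs(); print({k:np.round(v,3).tolist() for k,v in s.items()}, bot.tcp_to_tips)
out=[]
for n in["top","scene"]:
    im,d,c=snap(n); cv2.imwrite(f"pics/{n}0.png",im[:,:,::-1]); np.savez(f"{n}0.npz",im=im,d=d,K=c[0],R=c[1],t=c[2]); print(n,np.round(-c[1].T@c[2],3),c[0][0,0],(d>0).mean())
E
```

```text
pics
{'time': 0.0, 'q': [68.467, 5.011, 10.035, 95.1, 0.001, 90.0], 'qd': [0.059, -0.178, 0.017, 0.001, -0.031, -0.006], 'joint_efforts': [-0.002, -52.039, 46.481, 0.016, -0.0, 0.0], 'ee_pos': [0.202, 0.511, 0.248], 'tcp_rot': [-179.925, -0.001, 158.467], 'wrist_force': [-0.819, 0.328, -1.054], 'torque': [-0.016, -0.036, -0.046], 'grasp_force': 0.0, 'opening': 0.085} 0.017
top [ 0.306 -0.032  1.246] 422.97453262670194 0.9957950680272109
scene [1.374 0.401 0.742] 419.15654038741087 0.9960799319727891
```

View pics/top0.png

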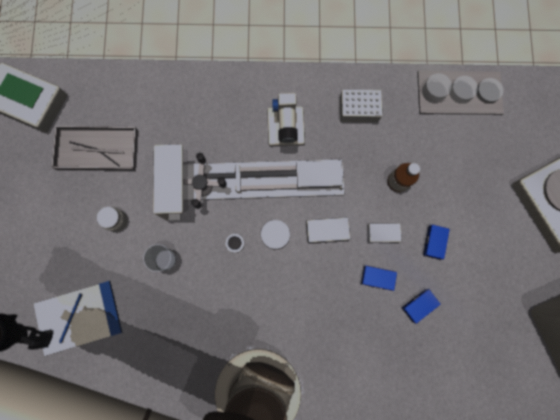

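View pics/scene0.png

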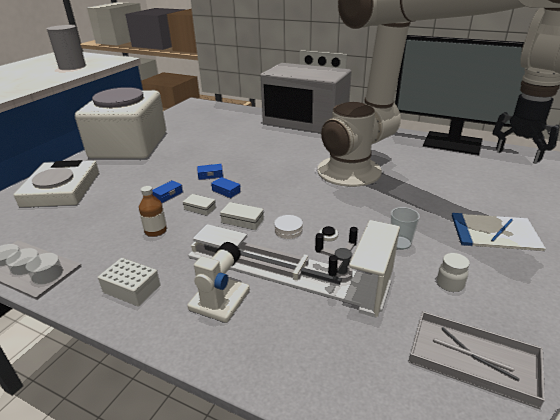

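The top view shows the deck at about (320,173), wheel hub at (200,182), lens at (288,140), large case at (328,230), small case at (385,233), shutter at (235,242) and petri dishes at (275,235). The scene view confirms this layout. Next I'll measure from the top view and cross-check with the scene view.

```bash
cat > m.py <<'E'
from h import *
def load(n):
    z=np.load(n+"0.npz"); return z["im"],z["d"],(z["K"],z["R"],z["t"])
im,d,c=load("top"); P=cloud(d,c)
im2,d2,c2=load("scene"); P2=cloud(d2,c2)
print("table z top",np.median(P[300:330,150:200,2]),"scene",np.median(P2[330:350,60:90,2]), np.median(P2[200:215,320:330,2]))
def box(name,Q,lo,hi,zlo,zhi):
    m=(Q[...,2]>zlo)&(Q[...,2]<zhi)&(Q[...,0]>lo[0])&(Q[...,0]<hi[0])&(Q[...,1]>lo[1])&(Q[...,1]<hi[1])
    q=Q[m]
    if len(q)<10: print(name,"few",len(q)); return
    (cx,cy),(w,h),a=cv2.minAreaRect((q[:,:2]*1000).astype(np.float32))
    print(name,len(q),"c",np.round([cx,cy],1),"wh",np.round([w,h],1),"ang",round(a,2),"z med",round(np.median(q[:,2])*1000,1),"mean",np.round(q[:,:2].mean(0)*1000,1))
def w(u,v): return P[v,u]
for nm,u,v in[("deck",320,173),("large",328,230),("small",385,233),("petri",275,235),("shut",235,243),("hub",200,182),("knobs",201,157),("knob",222,183),("knob",196,204),("lens",288,130),("bottle",407,172),("beaker",160,258),("jar",110,218),("guard",168,180)]:
    print(nm,np.round(w(u,v)*1000,0))
for nm,u,v,r in[("large",328,230,.085),("small",385,233,.065),("deck",320,173,.085),("petri",275,235,.055),("shut",235,243,.04)]:
    p=w(u,v); z=p[2]
    for q,t in((P,"T"),(P2,"S")): box(nm+t,q,p[:2]-r,p[:2]+r,z-.008,z+.012)
E
python3 m.py
```

```text
table z top -0.0008724627127354544 scene -0.7488966656438503 -0.0021050139548657735
deck [ 619. -174.   58.]
large [ 455. -198.   41.]
small [ 450. -365.   30.]
petri [441. -46.  29.]
shut [417.  70.  23.]
hub [582. 167.  85.]
knobs [645. 161. 118.]
knob [572. 101. 118.]
knob [513. 170. 115.]
lens [723. -78. 126.]
bottle [ 607. -404.  128.]
beaker [373. 289.   3.]
jar [479. 415.  74.]
guard [574. 244. 137.]
largeT 926 c [ 456.3 -197.7] wh [ 65.7 119.8] ang 4.55 z med 41.0 mean [ 456.4 -197.7]
largeS 497 c [ 461.3 -195.2] wh [ 68.2 120.7] ang 5.92 z med 39.3 mean [ 464.4 -192.5]
smallT 610 c [ 451.6 -363. ] wh [56.2 92.4] ang 0.83 z med 32.7 mean [ 451.1 -362.4]
smallS 319 c [ 457.5 -360.6] wh [95.  56.6] ang 89.31 z med 31.0 mean [ 460.4 -357. ]
deckT 1130 c [ 618.4 -171.5] wh [ 75.1 130.6] ang 2.6 z med 59.1 mean [ 617.1 -171. ]
deckS 748 c [ 621.3 -169. ] wh [ 77.9 131.7] ang 2.92 z med 57.8 mean [ 622.4 -171.7]
petriT 660 c [444.  -45.6] wh [81.6 81.3] ang 0.54 z med 28.9 mean [443.4 -45.5]
petriS 396 c [446.7 -43. ] wh [86.2 81.6] ang 20.1 z med 27.7 mean [449.9 -41.9]
shutT 148 c [420.2  74.4] wh [41.4 38.1] ang 0.49 z med 20.7 mean [417.8  73.3]
shutS 93 c [423.2  75.7] wh [38.2 37.9] ang 5.02 z med 19.7 mean [423.8  75.9]
```

>>> apply_moves(motion=[{"xyz": [-205,-206,-32],"jaw": 1},{"xyz": [-205,-206,-32],"jaw": 1},{"xyz": [-205,-206,-32],"jaw": 1},{"xyz": [-205,-206,-32],"jaw": 1},{"xyz": [-205,-206,-32],"jaw": 1}])

```text
validation failed for argument at $.mo...
```

>>> apply_moves(motion=[{"xyz": [-205,-206,-32],"jaw": 1},{"xyz": [-205,-206,-32],"jaw": 1},{"xyz": [-205,-206,-32],"jaw": 1},{"xyz": [-205,-206,-32],"jaw": 1},{"xyz": [-205,-206,-32],"jaw": 1}])

```text
validation failed for argument at $.mo...
```

>>> apply_moves(motion=[{"xyz": [-121,-122,-18],"twist": 0.8,"jaw": 1},{"xyz": [-121,-122,-18],"twist": 0.8,"jaw": 1},{"xyz": [-121,-122,-18],"twist": 0.8,"jaw": 1},{"xyz": [-121,-122,-18],"twist": 0.8,"jaw": 1},{"xyz": [-121,-122,-18],"twist": 0.8,"jaw": 1}])

```text
time: 0.72
ee_pos: [0.2699, 0.353, 0.2663]
tcp_rot: [180.0, -0.0, 112.3]
wrist_force: [0.2, 0.2, 0.1]
opening: 0.0853
grasp_force: 0.0
```

>>> apply_moves(motion=[{"xyz": [0,0,0],"twist": 0.316,"jaw": 1},{"xyz": [0,0,0],"twist": 0.316,"jaw": 1},{"xyz": [0,0,0],"twist": 0.316,"jaw": 1}])

```text
time: 1.1
ee_pos: [0.2696, 0.3536, 0.266]
tcp_rot: [-180.0, 0.0, 94.6]
wrist_force: [-0.1, 0.1, -0.7]
opening: 0.0854
grasp_force: 0.0
```

Run:
```python
from h import *
s=sensors.get_obs(); print(s["time"],np.round(s["ee_pos"],4),np.round(s["tcp_rot"],2),np.round(s["q"],1))
im,d,c=snap("wrist"); cv2.imwrite("pics/w1.png",im[:,:,::-1]); np.savez("w10.npz",im=im,d=d,K=c[0],R=c[1],t=c[2])
print(-c[1].T@c[2],c[1].round(2).tolist(),(d>0).mean())
P=cloud(d,c);print(np.round(P[::105,::140].reshape(-1,3),3).tolist())
```

```text
1.1 [0.2696 0.3536 0.266 ] [-1.7998e+02  2.0000e-02  9.4570e+01] [ 52.7  -8.9  -1.4  97.5  -0.  138.1]
[0.26413824 0.42307878 0.38999813] [[1.0, 0.08, -0.0], [0.08, -0.96, 0.28], [0.02, -0.28, -0.96]] 0.9962117346938776
[[-0.016, 0.502, -0.002], [0.127, 0.51, 0.009], [0.261, 0.521, 0.009], [0.399, 0.535, -0.002], [-0.029, 0.401, -0.002], [0.121, 0.413, -0.001], [0.269, 0.424, 0.01], [0.417, 0.436, -0.001], [-0.044, 0.283, -0.001], [0.117, 0.295, -0.002], [0.279, 0.308, -0.002], [0.44, 0.321, -0.002], [-0.063, 0.142, -0.002], [0.226, 0.356, 0.292], [0.29, 0.169, -0.003], [0.311, 0.367, 0.299]]
```

View pics/w1.png

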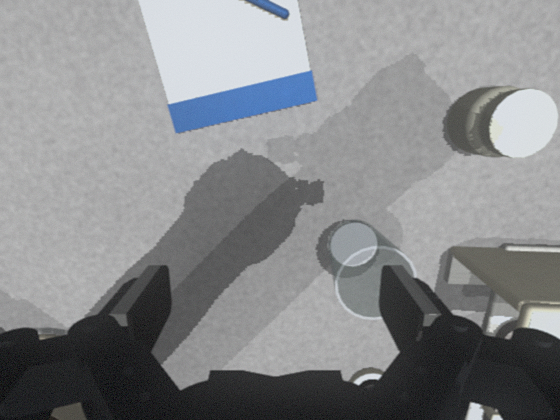

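The wrist picture shows the notebook, beaker and guard edge; the wrist camera looks toward +y from the tool. Two calls were refused (shift too long), so I'll use smaller shifts.

>>> apply_moves(motion=[{"xyz": [-62,20,-6],"jaw": 1},{"xyz": [-124,40,-12],"jaw": 1},{"xyz": [-161,52,-16],"jaw": 1}])

```text
validation failed for argument at $.mo...
```

>>> apply_moves(motion=[{"xyz": [-161,52,-16],"jaw": 1},{"xyz": [-161,52,-16],"jaw": 1},{"xyz": [-161,52,-16],"jaw": 1}])

```text
validation failed for argument at $.mo...
```

>>> apply_moves(motion=[{"xyz": [-161,52,-16],"jaw": 1},{"xyz": [-161,52,-16],"jaw": 1},{"xyz": [-161,52,-16],"jaw": 1}])

```text
validation failed for argument at $.mo...
```

>>> apply_moves(motion=[{"xyz": [-161,52,-16],"jaw": 1},{"xyz": [-161,52,-16],"jaw": 1},{"xyz": [-161,52,-16],"jaw": 1},{"xyz": [-161,52,-16],"jaw": 1}])

```text
validation failed for argument at $.mo...
```

```bash
cat > w.py <<'E'
from h import *
import sys
def shot(k):
    s=sensors.get_obs(); print(s["time"],np.round(s["ee_pos"],4),np.round(s["tcp_rot"],2),np.round(s["q"],1))
    im,d,c=snap("wrist"); cv2.imwrite(f"pics/{k}.png",im[:,:,::-1]); np.savez(f"{k}0.npz",im=im,d=d,K=c[0],R=c[1],t=c[2]); return im,d,c
if __name__=="__main__": shot(sys.argv[1])
E
python3 w.py w2
```

```text
1.15 [0.2696 0.3537 0.2661] [-1.7998e+02  2.0000e-02  9.4690e+01] [ 52.7  -8.9  -1.4  97.5   0.  138. ]
```

View pics/w2.png

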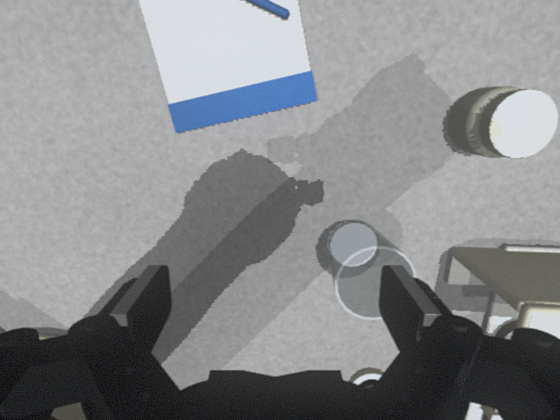

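Same view as before, since the arm did not move. Perhaps "twist" must be given; trying that.

>>> apply_moves(motion=[{"xyz": [-62,20,-6],"twist": 0,"jaw": 1},{"xyz": [-124,40,-12],"twist": 0,"jaw": 1},{"xyz": [-161,52,-16],"twist": 0,"jaw": 1}])

```text
time: 1.58
ee_pos: [0.3345, 0.1955, 0.2826]
tcp_rot: [180.0, -0.0, 94.7]
wrist_force: [-0.3, 0.8, 0.4]
opening: 0.0854
grasp_force: 0.0
```

>>> apply_moves(motion=[{"xyz": [-241,78,-24],"twist": 0,"jaw": 1},{"xyz": [-241,78,-24],"twist": 0,"jaw": 1},{"xyz": [-241,78,-24],"twist": 0,"jaw": 1},{"xyz": [-241,78,-24],"twist": 0,"jaw": 1},{"xyz": [-241,78,-24],"twist": 0,"jaw": 1}])

```text
time: 2.2
ee_pos: [0.4317, -0.0401, 0.3059]
tcp_rot: [-180.0, 0.0, 94.3]
wrist_force: [0.4, 0.7, 0.2]
opening: 0.0852
grasp_force: 0.0
```

>>> apply_moves(motion=[{"xyz": [-241,78,-24],"twist": 0,"jaw": 1},{"xyz": [-241,78,-24],"twist": 0,"jaw": 1},{"xyz": [-241,78,-24],"twist": 0,"jaw": 1},{"xyz": [-241,78,-24],"twist": 0,"jaw": 1},{"xyz": [-241,78,-24],"twist": 0,"jaw": 1}])

```text
time: 2.82
ee_pos: [0.529, -0.2732, 0.3275]
tcp_rot: [-179.8, -0.1, 94.5]
wrist_force: [-0.0, -0.0, -0.5]
opening: 0.0853
grasp_force: 0.0
```

```bash
python3 w.py w3
```

```text
2.825 [ 0.529  -0.2732  0.3275] [-1.7981e+02 -1.1000e-01  9.4510e+01] [-27.3  14.7  30.2 105.7  -0.   58.2]
```

View pics/w3.png

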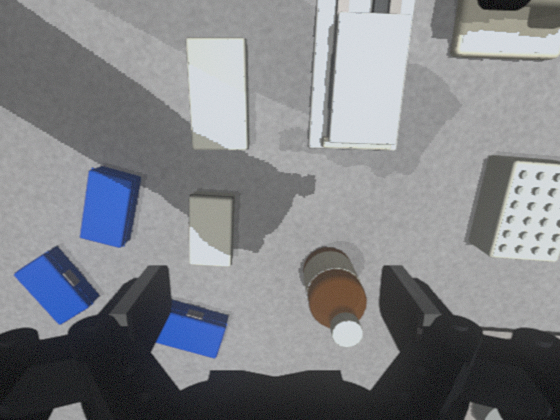

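The picture shows the large case at about (218,95), small case (211,230), deck (368,80) and the bottle (335,295). Next I'll measure the cases and the deck in this view.

```bash
cat > m2.py <<'E'
from h import *
import sys
def load(n):
    z=np.load(n+"0.npz"); return z["im"],z["d"],(z["K"],z["R"],z["t"])
def rect(n,uv,nm,dz=.006):
    im,d,c=load(n); P=cloud(d,c); z=P[uv[1],uv[0],2]
    m=(abs(P[...,2]-z)<dz).astype(np.uint8)
    _,l=cv2.connectedComponents(m); m=(l==l[uv[1],uv[0]])
    z=np.median(P[m][:,2])
    k=cv2.findContours(m.astype(np.uint8),0,1)[0]; k=max(k,key=cv2.contourArea).reshape(-1,2)
    X=np.array([ray(p,z,c)[:2] for p in k])
    (cx,cy),(w,h),a=cv2.minAreaRect((X*1000).astype(np.float32))
    print(n,nm,"c",np.round([cx,cy],1),"wh",np.round([w,h],1),"a",round(a,2),"z",round(z*1000,1),len(k))
if __name__=="__main__":
    rect("w3",(218,95),"large");rect("w3",(211,230),"small");rect("w3",(365,80),"deck")
    rect("top",(328,230),"large");rect("top",(385,233),"small");rect("top",(320,173),"deck")
E
python3 m2.py
```

```text
w3 large c [ 457.3 -197. ] wh [ 64.  118.6] a 4.32 z 40.4 330
w3 small c [ 452.  -361.8] wh [54.5 92.1] a 1.05 z 32.3 215
w3 deck c [ 617.4 -170.8] wh [ 74.3 129.4] a 2.49 z 58.2 395
top large c [ 455.8 -197.8] wh [ 65.5 119.8] a 4.47 z 41.0 121
top small c [ 451.  -362.1] wh [55.4 93.9] a 0.62 z 32.4 109
top deck c [ 617.6 -171.9] wh [ 74.4 130. ] a 0.74 z 59.0 134
```

>>> apply_moves(motion=[{"xyz": [55,-45,0],"twist": 0,"jaw": 1},{"xyz": [81,-66,50],"twist": 0,"jaw": 1},{"xyz": [81,-66,110],"twist": 0,"jaw": 1},{"xyz": [81,-66,170],"twist": 0,"jaw": 1},{"xyz": [81,-66,200],"twist": 0,"jaw": 1}])

```text
time: 3.5
ee_pos: [0.4539, -0.1928, 0.1276]
tcp_rot: [-179.9, -0.1, 94.7]
wrist_force: [-0.9, 0.4, 0.3]
opening: 0.0855
grasp_force: 0.0
```

>>> apply_moves(motion=[{"xyz": [0,0,0],"twist": 0,"jaw": 1}])

```text
time: 3.62
ee_pos: [0.4541, -0.1933, 0.1289]
tcp_rot: [-179.8, -0.1, 94.7]
wrist_force: [-0.0, -0.0, 0.8]
opening: 0.0851
grasp_force: 0.0
```

>>> apply_moves(grip_force=45, motion=[{"xyz": [-4,3,50],"twist": 0,"jaw": 1},{"xyz": [-4,3,85],"twist": 0,"jaw": 1},{"xyz": [-4,3,99],"twist": 0,"jaw": 1},{"xyz": [-4,3,99],"twist": 0,"jaw": 1},{"xyz": [-4,3,99],"twist": 0,"jaw": 0}])

```text
time: 4.25
ee_pos: [0.46, -0.1994, 0.0334]
tcp_rot: [179.9, 0.1, 94.5]
wrist_force: [-0.3, -0.8, 0.0]
opening: 0.0701
grasp_force: 0.0
```

>>> apply_moves(motion=[{"xyz": [0,0,0],"twist": 0,"jaw": -1},{"xyz": [0,0,0],"twist": 0,"jaw": -1},{"xyz": [0,0,0],"twist": 0,"jaw": -1}])

```text
time: 4.62
ee_pos: [0.4599, -0.1994, 0.0335]
tcp_rot: [179.8, 0.1, 94.5]
wrist_force: [-0.4, 1.5, 7.4]
opening: 0.0632
grasp_force: 50.0
```

>>> apply_moves(motion=[{"xyz": [0,0,-40],"twist": 0,"jaw": -1},{"xyz": [0,0,-90],"twist": 0,"jaw": -1},{"xyz": [0,20,-120],"twist": 0,"jaw": -1},{"xyz": [7,80,-120],"twist": 0.015,"jaw": -1},{"xyz": [14,135,-120],"twist": 0.03,"jaw": -1}])

```text
time: 5.25
ee_pos: [0.5943, -0.1744, 0.153]
tcp_rot: [179.9, 0.1, 92.7]
wrist_force: [-0.1, -1.1, -2.1]
opening: 0.0631
grasp_force: 52.2
```

>>> apply_moves(motion=[{"xyz": [0,25,0],"twist": 0,"jaw": -1},{"xyz": [0,25,0],"twist": 0,"jaw": -1},{"xyz": [0,25,0],"twist": 0,"jaw": -1}])

```text
time: 5.62
ee_pos: [0.6168, -0.1733, 0.1515]
tcp_rot: [-180.0, -0.0, 92.8]
wrist_force: [-0.5, -0.2, -2.6]
opening: 0.0627
grasp_force: 52.3
```

```bash
python3 w.py w4; python3 -c "
from h import *
im,d,c=snap('top'); cv2.imwrite('pics/t4.png',im[:,:,::-1]); np.savez('t40.npz',im=im,d=d,K=c[0],R=c[1],t=c[2])
a=cv2.imread('pics/w4.png'); b=cv2.imread('pics/t4.png'); cv2.imwrite('pics/c4.png',np.hstack([cv2.resize(a,(400,300)),cv2.resize(b[100:250,220:420],(400,300),interpolation=2)]))"
```

```text
5.625 [ 0.6168 -0.1733  0.1515] [-179.98   -0.     92.8 ] [-15.7  16.7  12.9  86.2  -0.   71.5]
```

View pics/c4.png

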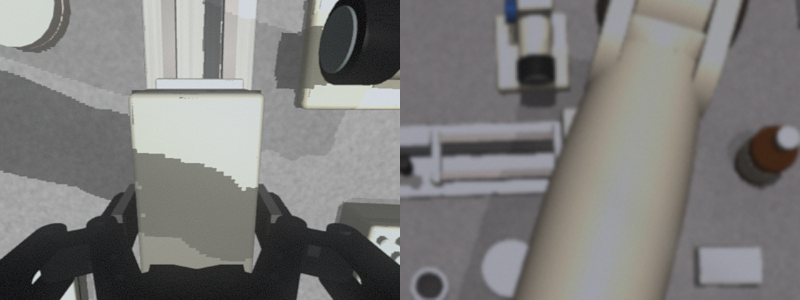

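The wrist half shows the held case (left edge about col 185, right 368, front edge row ~133) with the deck's +y edge just behind it at row ~112. Measuring the offset between them from depth.

```bash
cat > m4.py <<'E'
from m2 import *
im,d,c=load("w4"); P=cloud(d,c)
z=P[200,276,2]; print("case top z",z, "deck z", P[116,276])
m=(abs(P[...,2]-z)<.006); m[300:]=0; m=m.astype(np.uint8); _,l=cv2.connectedComponents(m); m=l==l[200,276]
z=np.median(P[m][:,2])
def edges(m,z,rows):
    L=[];R=[]
    for v in rows:
        u=np.where(m[v])[0]; L.append(ray((u.min()-.5,v),z,c)[:2]); R.append(ray((u.max()+.5,v),z,c)[:2])
    return np.array(L),np.array(R)
L,R=edges(m,z,range(150,245,5))
fl=np.polyfit(L[:,1],L[:,0],1); fr=np.polyfit(R[:,1],R[:,0],1)
F=np.array([ray((u,np.where(m[:,u])[0].min()-.5),z,c)[:2] for u in range(200,350,10)]); ff=np.polyfit(F[:,0],F[:,1],1)
print("case side slopes deg",np.degrees(np.arctan([-fl[0],-fr[0],ff[0]])),"width",np.median(R[:,0]-L[:,0]))
th=np.arctan(-(fl[0]+fr[0])/2); y=np.median(F[:,1]); x=np.polyval((fl+fr)/2,y)
print("front mid",x,y,"centre",np.array([x,y])-0.06*np.array([-np.sin(th),np.cos(th)]),"z",z)
md=(abs(P[...,2]-.0585)<.006)&(np.arange(420)[:,None]<135)&(np.arange(420)[:,None]>100)
F=[];
for u in range(225,335,5):
    v=np.where(md[:,u])[0]
    if len(v): F.append(ray((u,v.min()-.5),.0585,c)[:2])
F=np.array(F); print("deck +y edge",np.median(F[:,0]),np.median(F[:,1]),np.degrees(np.arctan(np.polyfit(F[:,0],F[:,1],1)[0])))
r=[np.where(md[v])[0] for v in range(112,124,3)]; print([(ray((q.min()-.5,v),.0585,c)[:2],ray((q.max()+.5,v),.0585,c)[:2]) for q,v in zip(r,range(112,124,3))])
E
python3 m4.py
```

```text
case top z 0.15850391387788285 deck z [ 0.61416384 -0.10949324  0.05870634]
case side slopes deg [2.83330085 2.83844736 2.75494471] width 0.06237045945266262
front mid 0.6134751703995996 -0.11089251736113097 centre [ 0.61644368 -0.17081904] z 0.1582841658239659
deck +y edge 0.614869579330256 -0.10573253480174565 2.7507985700003235
[(array([ 0.57937042, -0.10886965]), array([ 0.65168009, -0.10539467])), (array([ 0.57937582, -0.11059431]), array([ 0.65244353, -0.10708208])), (array([ 0.57938124, -0.11232683]), array([ 0.65261534, -0.10880576])), (array([ 0.57938669, -0.11406727]), array([ 0.65219146, -0.11056601]))]
```

Case is aligned (2.8° vs 2.75°); it needs +2 mm in x, then about 57 mm down.

>>> apply_moves(motion=[{"xyz": [0,2,25],"twist": 0,"jaw": -1},{"xyz": [0,2,45],"twist": 0,"jaw": -1},{"xyz": [0,2,53],"twist": 0,"jaw": -1},{"xyz": [0,2,55],"twist": 0,"jaw": -1},{"xyz": [0,2,55],"twist": 0,"jaw": -1}])

```text
time: 6.35
ee_pos: [0.6195, -0.1733, 0.0973]
tcp_rot: [179.9, 0.0, 92.8]
wrist_force: [0.2, -0.2, -2.3]
opening: 0.0629
grasp_force: 52.2
```

>>> apply_moves(motion=[{"xyz": [0,0,1],"twist": 0,"jaw": -1},{"xyz": [0,0,1],"twist": 0,"jaw": -1}])

```text
time: 6.6
ee_pos: [0.6195, -0.1732, 0.0957]
tcp_rot: [180.0, 0.0, 92.8]
wrist_force: [0.1, 0.6, -2.3]
opening: 0.0629
grasp_force: 52.2
```

>>> apply_moves(motion=[{"xyz": [0,0,1],"twist": 0,"jaw": -1},{"xyz": [0,0,1],"twist": 0,"jaw": -1}])

```text
time: 6.85
ee_pos: [0.6193, -0.1731, 0.0942]
tcp_rot: [-180.0, -0.0, 92.8]
wrist_force: [-0.2, -0.3, -2.3]
opening: 0.063
grasp_force: 52.2
```

>>> apply_moves(motion=[{"xyz": [0,0,1],"twist": 0,"jaw": -1},{"xyz": [0,0,1],"twist": 0,"jaw": -1}])

```text
time: 7.1
ee_pos: [0.6193, -0.1731, 0.0936]
tcp_rot: [180.0, 0.0, 92.8]
wrist_force: [-1.5, 0.9, -0.4]
opening: 0.0633
grasp_force: 52.6
```

The deck is taking the weight, so I'll release and rise.

>>> apply_moves(motion=[{"xyz": [0,0,0.5],"twist": 0,"jaw": -0.3},{"xyz": [0,0,0.5],"twist": 0,"jaw": 0.7},{"xyz": [0,0,0.5],"twist": 0,"jaw": 1},{"xyz": [0,0,0.5],"twist": 0,"jaw": 1}])

```text
time: 7.6
ee_pos: [0.6193, -0.1732, 0.0927]
tcp_rot: [-180.0, 0.0, 92.8]
wrist_force: [0.4, -0.4, -0.3]
opening: 0.0853
grasp_force: 0.0
```

>>> apply_moves(motion=[{"xyz": [0,0,-30],"twist": 0,"jaw": 1},{"xyz": [0,0,-80],"twist": 0,"jaw": 1},{"xyz": [0,0,-130],"twist": 0,"jaw": 1},{"xyz": [-60,0,-150],"twist": 0,"jaw": 1},{"xyz": [-115,-30,-150],"twist": 0,"jaw": 1}])

```text
time: 8.22
ee_pos: [0.5967, -0.2899, 0.2441]
tcp_rot: [179.8, 0.1, 92.9]
wrist_force: [0.8, -0.9, -1.6]
opening: 0.085
grasp_force: 0.0
```

>>> apply_moves(motion=[{"xyz": [-50,-60,0],"twist": 0.03,"jaw": 1},{"xyz": [-73,-110,0],"twist": 0.03,"jaw": 1},{"xyz": [-73,-132,0],"twist": 0.03,"jaw": 1},{"xyz": [-73,-132,0],"twist": 0.03,"jaw": 1}])

```text
time: 8.72
ee_pos: [0.4654, -0.369, 0.2435]
tcp_rot: [180.0, 0.0, 90.9]
wrist_force: [1.4, 0.6, -0.6]
opening: 0.0855
grasp_force: 0.0
```

```bash
python3 w.py w5
python3 - <<'E'
from h import *
im,d,c=snap('top'); np.savez('t50.npz',im=im,d=d,K=c[0],R=c[1],t=c[2])
from m2 import *
im,d,c=load("w5");P=cloud(d,c)
K,R,t=c
def px(X):
    q=K@(R@np.array(X)+t); return (q[:2]/q[2]).round().astype(int)
for n,X in(("small",[.4515,-.362,.034]),("large",[.619,-.171,.102])):
    u=px(X);print(n,u)
    try: rect("w5",tuple(u),n)
    except Exception as e: print(e)
im,d,c=load("t5");K,R,t=c
for n,X in(("small",[.4515,-.362,.034]),("large",[.619,-.171,.102])):
    u=px(X);print(n,u,cloud(d,c)[u[1],u[0]]); rect("t5",tuple(u),n)
E
```

```text
8.725 [ 0.4654 -0.369   0.2435] [1.7996e+02 4.0000e-02 9.0930e+01] [-38.4  11.   16.3  95.2  -0.   50.7]
small [261 174]
w5 small c [ 451.3 -362.8] wh [54.8 90.5] a 0.89 z 32.3 288
large [ 526 -104]
w5 large c [ 472.5 -425.8] wh [679.3 442.3] a 0.88 z -1.6 2457
small [384 232] [ 0.45228166 -0.36116362  0.03313266]
t5 small c [ 451.  -361.9] wh [55.3 94. ] a 0.62 z 32.9 93
large [321 169] [ 0.6189742  -0.17150162  0.1028136 ]
t5 large c [ 617.3 -171.3] wh [ 65.2 119.6] a 2.86 z 101.2 125
```

Large case sits at (617.3,-171.3), centred on the deck (617.6,-171.9), same angle. Next is the small case.

>>> apply_moves(motion=[{"xyz": [7,-14,60],"twist": 0,"jaw": 1},{"xyz": [7,-14,115],"twist": 0,"jaw": 1},{"xyz": [7,-14,155],"twist": 0,"jaw": 1},{"xyz": [7,-14,165],"twist": 0,"jaw": 1},{"xyz": [7,-14,165],"twist": 0,"jaw": 1}])

```text
time: 9.45
ee_pos: [0.4537, -0.3612, 0.0782]
tcp_rot: [180.0, -0.0, 91.1]
wrist_force: [0.2, 1.1, 1.3]
opening: 0.0855
grasp_force: 0.0
```

>>> apply_moves(grip_force=40, motion=[{"xyz": [0,0,30],"twist": 0,"jaw": 1},{"xyz": [0,0,47],"twist": 0,"jaw": 1},{"xyz": [0,0,47],"twist": 0,"jaw": 1},{"xyz": [0,0,47],"twist": 0,"jaw": 0}])

```text
time: 9.95
ee_pos: [0.4535, -0.3618, 0.0321]
tcp_rot: [179.9, 0.1, 91.1]
wrist_force: [0.2, -0.2, -0.7]
opening: 0.0697
grasp_force: 0.0
```

>>> apply_moves(motion=[{"xyz": [0,0,0],"twist": 0,"jaw": -1},{"xyz": [0,0,0],"twist": 0,"jaw": -1},{"xyz": [0,0,0],"twist": 0,"jaw": -1},{"xyz": [0,0,0],"twist": 0,"jaw": -1}])

```text
time: 10.45
ee_pos: [0.4535, -0.3619, 0.0322]
tcp_rot: [179.9, 0.1, 91.1]
wrist_force: [-0.2, 0.5, 6.0]
opening: 0.053
grasp_force: 43.4
```

>>> apply_moves(motion=[{"xyz": [0,0,-50],"twist": 0,"jaw": -1},{"xyz": [0,0,-110],"twist": 0,"jaw": -1},{"xyz": [20,20,-160],"twist": 0,"jaw": -1},{"xyz": [60,55,-178],"twist": -0.015,"jaw": -1},{"xyz": [100,90,-178],"twist": -0.03,"jaw": -1}])

```text
time: 11.08
ee_pos: [0.5423, -0.2592, 0.2113]
tcp_rot: [179.8, 0.1, 92.8]
wrist_force: [-0.6, 0.6, -1.6]
opening: 0.0531
grasp_force: 43.2
```

>>> apply_moves(motion=[{"xyz": [43,39,0],"twist": 0,"jaw": -1},{"xyz": [72,68,0],"twist": 0,"jaw": -1},{"xyz": [87,78,0],"twist": 0,"jaw": -1},{"xyz": [87,78,0],"twist": 0,"jaw": -1},{"xyz": [87,78,0],"twist": 0,"jaw": -1}])

```text
time: 11.7
ee_pos: [0.614, -0.1699, 0.2089]
tcp_rot: [-180.0, 0.0, 92.8]
wrist_force: [0.0, -0.8, -1.7]
opening: 0.0524
grasp_force: 43.1
```

```bash
python3 w.py w6
cat > m6.py <<'E'
from m2 import *
import sys
def front(n,uv,h,umax=300):
    im,d,c=load(n); P=cloud(d,c); z=P[uv[1],uv[0],2]
    m=(abs(P[...,2]-z)<.006); m[umax:]=0; m=m.astype(np.uint8); _,l=cv2.connectedComponents(m); m=l==l[uv[1],uv[0]]; z=np.median(P[m][:,2])
    vs=np.where(m.any(1))[0]; v0=vs.min(); rows=range(v0+12,min(vs.max(),v0+90),4)
    row=[np.where(m[v])[0] for v in rows]
    L=np.array([ray((u.min()-.5,v),z,c)[:2] for u,v in zip(row,rows)]);R=np.array([ray((u.max()+.5,v),z,c)[:2] for u,v in zip(row,rows)])
    a,b=row[0].min(),row[0].max(); us=range(a+10,b-10,5)
    F=np.array([ray((u,np.where(m[:,u])[0].min()-.5),z,c)[:2] for u in us]); f=np.polyfit(F[:,0],F[:,1],1)
    th=np.arctan(f[0]); fl=np.polyfit(L[:,1],L[:,0],1);fr=np.polyfit(R[:,1],R[:,0],1)
    y=np.median(F[:,1]); x=np.polyval((fl+fr)/2,y)
    print(n,"z",round(z,4),"w",round(np.median(R[:,0]-L[:,0]),4),"ang front/L/R",np.degrees([th,-fl[0],-fr[0]]).round(2),"front",np.round([x,y],4),"centre",np.round(np.array([x,y])-h*np.array([-np.sin(th),np.cos(th)]),4))
if __name__=="__main__":
    front("w6",(276,200),.046)
    im,d,c=load("w6"); P=cloud(d,c); print(np.round(P[60:250:8,276],3).tolist())
E
python3 m6.py
```

```text
11.7 [ 0.614  -0.1699  0.2089] [-1.7999e+02  2.0000e-02  9.2760e+01] [-15.5  16.7  19.2  92.5  -0.   71.8]
w6 z 0.209 w 0.0527 ang front/L/R [ 2.78 -3.22  8.21] front [ 0.6118 -0.1244] centre [ 0.6141 -0.1704]
[[0.61, -0.063, 0.01], [0.61, -0.069, 0.009], [0.61, -0.076, 0.011], [0.611, -0.082, 0.01], [0.611, -0.089, 0.011], [0.611, -0.095, 0.009], [0.612, -0.102, 0.011], [0.612, -0.108, 0.058], [0.612, -0.112, 0.099], [0.612, -0.117, 0.1], [0.612, -0.122, 0.101], [0.613, -0.127, 0.1], [0.613, -0.132, 0.1], [0.613, -0.137, 0.101], [0.612, -0.125, 0.198], [0.612, -0.126, 0.208], [0.612, -0.129, 0.209], [0.613, -0.131, 0.209], [0.613, -0.134, 0.21], [0.613, -0.138, 0.209], [0.613, -0.14, 0.21], [0.613, -0.144, 0.209], [0.613, -0.147, 0.209], [0.613, -0.15, 0.209]]
```

>>> apply_moves(motion=[{"xyz": [0,4.5,30],"twist": 0,"jaw": -1},{"xyz": [0,4.5,60],"twist": 0,"jaw": -1},{"xyz": [0,4.5,69],"twist": 0,"jaw": -1},{"xyz": [0,4.5,71],"twist": 0,"jaw": -1},{"xyz": [0,4.5,71],"twist": 0,"jaw": -1}])

```text
time: 12.38
ee_pos: [0.6194, -0.1692, 0.1391]
tcp_rot: [179.9, 0.0, 92.8]
wrist_force: [0.0, -0.0, -0.8]
opening: 0.0531
grasp_force: 43.1
```

>>> apply_moves(motion=[{"xyz": [0,0,1],"twist": 0,"jaw": -1},{"xyz": [0,0,1],"twist": 0,"jaw": -1}])

```text
time: 12.62
ee_pos: [0.6193, -0.1688, 0.1373]
tcp_rot: [180.0, 0.0, 92.8]
wrist_force: [0.4, -0.3, -1.9]
opening: 0.0533
grasp_force: 43.1
```

>>> apply_moves(motion=[{"xyz": [0,0,1],"twist": 0,"jaw": -1},{"xyz": [0,0,1],"twist": 0,"jaw": -1}])

```text
time: 12.88
ee_pos: [0.6191, -0.1688, 0.1357]
tcp_rot: [-180.0, -0.0, 92.8]
wrist_force: [-0.2, -0.9, -1.3]
opening: 0.0526
grasp_force: 43.1
```

>>> apply_moves(motion=[{"xyz": [-1,0,1],"twist": 0,"jaw": -1},{"xyz": [-1,0,1],"twist": 0,"jaw": -1}])

```text
time: 13.12
ee_pos: [0.6191, -0.1698, 0.1346]
tcp_rot: [-180.0, -0.0, 92.8]
wrist_force: [-0.2, -0.5, -2.7]
opening: 0.0528
grasp_force: 43.1
```

>>> apply_moves(motion=[{"xyz": [0,0,0.5],"twist": 0,"jaw": -1},{"xyz": [0,0,0.5],"twist": 0,"jaw": -1}])

```text
time: 13.38
ee_pos: [0.6192, -0.1698, 0.1343]
tcp_rot: [180.0, 0.0, 92.8]
wrist_force: [1.0, 0.5, -2.1]
opening: 0.0534
grasp_force: 43.2
```

>>> apply_moves(motion=[{"xyz": [0,0,1],"twist": 0,"jaw": -1},{"xyz": [0,0,1],"twist": 0,"jaw": -1}])

```text
time: 13.62
ee_pos: [0.6192, -0.1698, 0.1343]
tcp_rot: [180.0, 0.0, 92.8]
wrist_force: [-2.7, 1.1, 4.2]
opening: 0.0528
grasp_force: 43.8
```

>>> apply_moves(motion=[{"xyz": [0,0,0],"twist": 0,"jaw": -1}])

```text
time: 13.75
ee_pos: [0.6192, -0.1698, 0.1343]
tcp_rot: [179.9, 0.0, 92.8]
wrist_force: [-3.0, 0.9, 5.2]
opening: 0.0529
grasp_force: 43.9
```

Contact; releasing, rising and looking at the stack and the lens.

>>> apply_moves(motion=[{"xyz": [0,0,-0.5],"twist": 0,"jaw": -0.3},{"xyz": [0,0,-0.5],"twist": 0,"jaw": 0.6},{"xyz": [0,0,-0.5],"twist": 0,"jaw": 1},{"xyz": [0,0,-0.5],"twist": 0,"jaw": 1}])

```text
time: 14.25
ee_pos: [0.6192, -0.1698, 0.1336]
tcp_rot: [-180.0, -0.0, 92.8]
wrist_force: [0.9, -0.4, 0.4]
opening: 0.0852
grasp_force: 0.0
```

>>> apply_moves(motion=[{"xyz": [0,0,-30],"twist": 0,"jaw": 1},{"xyz": [0,0,-80],"twist": 0,"jaw": 1},{"xyz": [0,0,-130],"twist": 0,"jaw": 1},{"xyz": [-50,0,-170],"twist": 0,"jaw": 1},{"xyz": [-50,0,-170],"twist": 0,"jaw": 1}])

```text
time: 14.88
ee_pos: [0.6223, -0.2224, 0.3069]
tcp_rot: [179.7, 0.1, 92.7]
wrist_force: [0.6, 0.7, 0.6]
opening: 0.0856
grasp_force: 0.0
```

```bash
python3 w.py w7
```

```text
14.875 [ 0.6223 -0.2224  0.3069] [1.7972e+02 1.5000e-01 9.2670e+01] [-19.7  23.7  39.3 105.3  -0.   67.7]
```

View pics/w7.png

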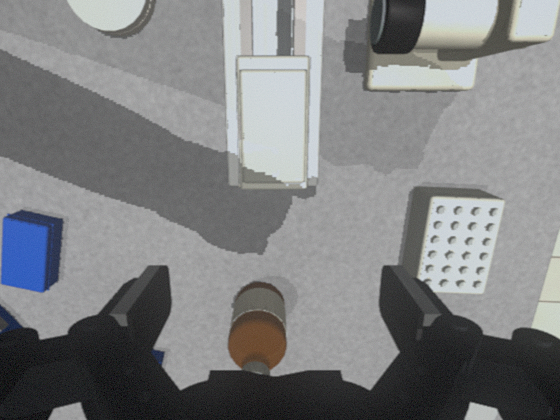

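>>> apply_moves(motion=[{"xyz": [60,-10,0],"twist": 0,"jaw": -1},{"xyz": [120,-20,0],"twist": 0,"jaw": -1},{"xyz": [180,-30,0],"twist": 0,"jaw": -1},{"xyz": [235,-40,0],"twist": 0,"jaw": -1},{"xyz": [260,-40,0],"twist": 0,"jaw": -1}])

```text
time: 15.55
ee_pos: [0.5673, 0.0413, 0.3028]
tcp_rot: [-179.9, -0.0, 93.0]
wrist_force: [-0.3, 0.2, -0.8]
opening: 0.0002
grasp_force: 0.0
```

>>> apply_moves(motion=[{"xyz": [0,0,0],"twist": 0,"jaw": -1}])

```text
time: 15.68
ee_pos: [0.568, 0.0403, 0.3025]
tcp_rot: [-179.9, -0.0, 93.0]
wrist_force: [0.7, -0.7, -0.5]
opening: 0.0001
grasp_force: 0.0
```

```bash
python3 w.py w8
```

```text
15.675 [0.568  0.0403 0.3025] [-1.7989e+02 -1.0000e-02  9.3010e+01] [  4.1   9.5  21.2 101.8   0.   91. ]
```

View pics/w8.png

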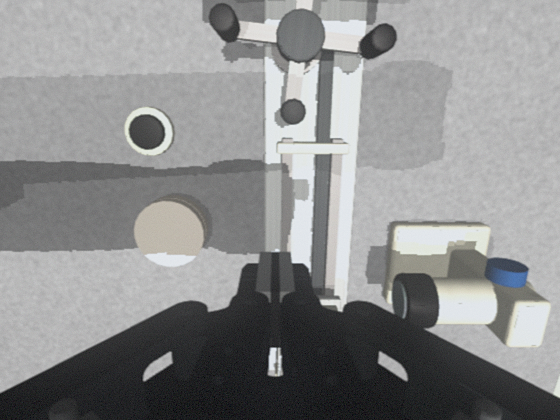

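w7 shows the small case centred on the large one, at (272,122). w8 shows the nearest knob (292,110), knobs at (222,20) and (378,40), hub (300,35), the lens barrel front near (400,300) and the shutter (148,131). Next come the axis, knobs, lens and shutter.

```bash
cat > m8.py <<'E'
from m2 import *
from scipy.optimize import least_squares
th=np.radians(2.75); ex=np.array([np.cos(th),np.sin(th)]); ey=np.array([-np.sin(th),np.cos(th)])
rect("w7",(272,122),"small")
for n in("w7","w8","top"):
    im,d,c=load(n);P=cloud(d,c)
    g=im.max(2)
    m=(g<75)&(P[...,2]>.09)&(P[...,2]<.14)&(P[...,0]>.665)&(P[...,0]<.73)&(abs(P[...,1]+.08)<.06)
    q=P[m]; 
    if len(q)<20: print(n,"few",len(q)); continue
    s=q[:,:2]@ex; y=q[:,:2]@ey
    f=lambda p: np.hypot(y-p[0],q[:,2]-p[1])-.028
    r=least_squares(f,[y.mean(),.1],loss="soft_l1",f_scale=.002)
    print(n,len(q),"lens ey",r.x.round(4),"z max",q[:,2].max().round(4),"s range",np.percentile(s,[1,99]).round(4),"deck ey",(np.array([.6187,-.1706])@ey).round(4), "rms",np.sqrt(np.mean(r.fun**2)).round(4))
for n in("w8","top"):
    im,d,c=load(n);P=cloud(d,c);K,R,t=c
    m=((im.max(2)<80)&(abs(P[...,2]-.118)<.006)&(P[...,0]<.68)&(P[...,0]>.45)&(P[...,1]>.05)).astype(np.uint8)
    N,l,st,ce=cv2.connectedComponentsWithStats(m)
    for i in range(1,N):
        if st[i,4]>15:
            k=cv2.findContours((l==i).astype(np.uint8),0,1)[0][0].reshape(-1,2)
            X=np.array([ray(p,.118,c)[:2] for p in k])*1000; (a,b),r=cv2.minEnclosingCircle(X.astype(np.float32)); print(n,"knob",st[i,4],round(a,1),round(b,1),"r",round(r,1))
    m=((im.max(2)<130)&(abs(P[...,2]-.0865)<.005)&(P[...,0]<.68)&(P[...,0]>.45)&(P[...,1]>.12)).astype(np.uint8)
    N,l,st,ce=cv2.connectedComponentsWithStats(m); i=1+np.argmax(st[1:,4])
    k=cv2.findContours((l==i).astype(np.uint8),0,1)[0][0].reshape(-1,2); X=np.array([ray(p,.0865,c)[:2] for p in k])*1000; (a,b),r=cv2.minEnclosingCircle(X.astype(np.float32)); print(n,"hub",st[i,4],round(a,1),round(b,1),"r",round(r,1))
im,d,c=load("w8");P=cloud(d,c)
z=np.median(P[126:136,143:153,2]); m=((im.max(2)<90)&(abs(P[...,2]-z)<.005)).astype(np.uint8); _,l=cv2.connectedComponents(m); m=l==l[131,148]
k=cv2.findContours(m.astype(np.uint8),0,1)[0][0].reshape(-1,2); X=np.array([ray(p,z,c)[:2] for p in k])*1000; print("shutter",cv2.minEnclosingCircle(X.astype(np.float32)),"z",z)
im,d,c=load("w8");K,R,t=c
E
python3 m8.py
```

```text
w7 small c [ 618.1 -170.7] wh [54.6 90.5] a 2.6 z 134.3 346
w7 2230 lens ey [-0.1106  0.0979] z max 0.128 s range [0.6966 0.7248] deck ey -0.2001 rms 0.0065
w8 1614 lens ey [-0.1114  0.0975] z max 0.1272 s range [0.6962 0.7257] deck ey -0.2001 rms 0.0057
top 240 lens ey [-0.1119  0.098 ] z max 0.133 s range [0.6959 0.7253] deck ey -0.2001 rms 0.0069
w8 knob 257 519.2 174.0 r 10.8
w8 knob 352 646.6 166.1 r 10.9
w8 knob 17 570.9 106.9 r 4.9
w8 hub 2004 582.9 170.4 r 21.7
top knob 47 646.5 165.3 r 10.6
top knob 47 579.0 104.3 r 11.3
top knob 51 517.5 173.0 r 11.3
top hub 183 582.8 168.4 r 22.8
shutter ((420.32733154296875, 74.61199951171875), 19.189626693725586) z 0.02057379500584989
```

Small case is centred at (618.1,-170.7). The lens is 89 mm ahead along the rails, which means about 3.18 rad of cranking. The wheel axis is (582.8,169.8), with the near knob at (579,104.5). I'll move over that knob.

>>> apply_moves(grip_force=20, motion=[{"xyz": [50,14,20],"twist": 0,"jaw": 0.2},{"xyz": [64,14,70],"twist": 0,"jaw": 0.2},{"xyz": [64,14,118],"twist": 0,"jaw": 0.2},{"xyz": [64,14,142],"twist": 0,"jaw": 0.2},{"xyz": [64,14,142],"twist": 0,"jaw": 0.2}])

```text
time: 16.35
ee_pos: [0.5786, 0.1015, 0.1592]
tcp_rot: [-179.7, 0.0, 92.7]
wrist_force: [-0.8, 0.1, 0.3]
opening: 0.0511
grasp_force: 0.0
```

```bash
cat > arc.py <<'E'
from h import *
import sys
# usage: arc.py a0 a1 step [z]: tool-frame rows from present pose along the arc
A=np.array([582.8,169.8]); s=sensors.get_obs(); p=np.array(s["ee_pos"])*1000; y=np.radians(s["tcp_rot"][2])
print("t",s["time"],p.round(1),s["tcp_rot"][2].__round__(2),"angle now",np.degrees(np.arctan2(*(p[:2]-A)[::-1])).round(1),"r",np.hypot(*(p[:2]-A)).round(1))
ex=np.array([np.cos(y),np.sin(y)]); ey=np.array([np.sin(y),-np.cos(y)])
a0,a1,st=map(float,sys.argv[1:4])
for a in np.append(np.arange(a0,a1,st if a1>a0 else -st),a1):
    q=A+65*np.array([np.cos(np.radians(a)),np.sin(np.radians(a))]); dd=q-p[:2]; print(round(a,1),"xyz",(dd@ex).round(1),(dd@ey).round(1), "dz to 110:",(p[2]-110).round(1))
E
python3 arc.py -93.5 -40 10.7
```

```text
t 16.35 [578.6 101.5 159.2] 92.75 angle now -93.5 r 68.4
-93.5 xyz 3.4 0.4 dz to 110: 49.2
-82.8 xyz 3.2 12.5 dz to 110: 49.2
-72.1 xyz 5.3 24.5 dz to 110: 49.2
-61.4 xyz 9.5 35.8 dz to 110: 49.2
-50.7 xyz 15.8 46.2 dz to 110: 49.2
-40.0 xyz 23.9 55.2 dz to 110: 49.2
```

>>> apply_moves(grip_force=20, motion=[{"xyz": [3,0,35],"twist": 0,"jaw": 0.2},{"xyz": [3,0,49],"twist": 0,"jaw": 0.2},{"xyz": [3,0,49],"twist": 0,"jaw": -0.2},{"xyz": [3,0,49],"twist": 0,"jaw": -0.8},{"xyz": [3,0,49],"twist": 0,"jaw": -0.8}])

```text
time: 16.98
ee_pos: [0.58, 0.1054, 0.1142]
tcp_rot: [179.9, 0.0, 92.8]
wrist_force: [-3.0, -2.9, 4.9]
opening: 0.0212
grasp_force: 20.8
```

```bash
python3 arc.py -93.5 -40 10.7; python3 -c "
from h import *;s=sensors.get_obs();print(s['opening'],s['grasp_force'],s['wrist_force'])"
```

```text
t 16.975 [580.  105.4 114.2] 92.8 angle now -92.5 r 64.5
-93.5 xyz -0.4 -1.2 dz to 110: 4.2
-82.8 xyz -0.6 10.9 dz to 110: 4.2
-72.1 xyz 1.5 22.9 dz to 110: 4.2
-61.4 xyz 5.7 34.2 dz to 110: 4.2
-50.7 xyz 12.0 44.6 dz to 110: 4.2
-40.0 xyz 20.1 53.6 dz to 110: 4.2
0.021208669069888563 20.836643278598785 [-2.98113758 -2.8698664   4.8597172 ]
```

>>> apply_moves(grip_force=20, motion=[{"xyz": [0,11,0],"twist": 0,"jaw": -0.8},{"xyz": [2,23,0],"twist": 0,"jaw": -0.8},{"xyz": [6,34.5,0],"twist": 0,"jaw": -0.8},{"xyz": [12.4,45,0],"twist": 0,"jaw": -0.8},{"xyz": [20.5,54,0],"twist": 0,"jaw": -0.8}])

```text
time: 17.6
ee_pos: [0.6312, 0.1278, 0.113]
tcp_rot: [-179.8, 0.1, 92.8]
wrist_force: [-12.9, -3.1, 3.3]
opening: 0.0208
grasp_force: 21.9
```

>>> apply_moves(motion=[{"xyz": [0,0,0],"twist": 0,"jaw": -0.8}])

```text
time: 17.73
ee_pos: [0.6321, 0.129, 0.113]
tcp_rot: [-179.9, 0.0, 92.8]
wrist_force: [-5.0, -0.8, 0.2]
opening: 0.0212
grasp_force: 21.6
```

>>> apply_moves(motion=[{"xyz": [0,0,0],"twist": 0,"jaw": 0.2},{"xyz": [0,0,0],"twist": 0,"jaw": 0.2},{"xyz": [0,0,-30],"twist": 0,"jaw": 0.2},{"xyz": [0,0,-45],"twist": 0,"jaw": 0.2},{"xyz": [-3,-50,-48],"twist": 0,"jaw": 0.2}])

```text
time: 18.35
ee_pos: [0.5846, 0.1235, 0.1604]
tcp_rot: [179.9, -0.0, 92.8]
wrist_force: [-0.6, -0.5, 1.0]
opening: 0.0509
grasp_force: 0.0
```

>>> apply_moves(motion=[{"xyz": [-2,-41,0],"twist": 0,"jaw": 0.2},{"xyz": [-2,-41,0],"twist": 0,"jaw": 0.2},{"xyz": [-2,-41,0],"twist": 0,"jaw": 0.2}])

```text
time: 18.73
ee_pos: [0.5425, 0.1194, 0.1613]
tcp_rot: [179.9, -0.0, 92.8]
wrist_force: [0.4, 0.4, 0.4]
opening: 0.051
grasp_force: 0.0
```

```bash
python3 arc.py -129.6 -40 11
python3 - <<'E'
from h import *
im,d,c=snap("top"); np.savez("t90.npz",im=im,d=d,K=c[0],R=c[1],t=c[2])
from m2 import *
P=cloud(d,c); ey=np.array([-.048,.99885])
m=(abs(P[...,2]-.1345)<.006)&(abs(P[...,0]-.617)<.05)&(abs(P[...,1]+.14)<.12)
print("small top ey",(P[m][:,:2].mean(0)@ey).round(4),m.sum())
m=(abs(P[...,2]-.118)<.006)&(im.max(2)<80)&(P[...,0]<.68)&(P[...,0]>.45)&(P[...,1]>.05);print(m.sum())
E
```

```text
t 18.725 [542.5 119.4 161.3] 92.81 angle now -128.7 r 64.6
-129.6 xyz 0.4 -1.1 dz to 110: 51.3
-118.6 xyz -7.1 8.9 dz to 110: 51.3
-107.6 xyz -12.5 20.1 dz to 110: 51.3
-96.6 xyz -15.7 32.1 dz to 110: 51.3
-85.6 xyz -16.6 44.6 dz to 110: 51.3
-74.6 xyz -15.1 56.9 dz to 110: 51.3
-63.6 xyz -11.2 68.8 dz to 110: 51.3
-52.6 xyz -5.1 79.7 dz to 110: 51.3
-41.6 xyz 2.9 89.2 dz to 110: 51.3
-40.0 xyz 4.2 90.4 dz to 110: 51.3
small top ey -0.1759 657
0
```

The deck advanced 25 mm as expected. Gripping the next knob and cranking.

>>> apply_moves(grip_force=20, motion=[{"xyz": [0.5,-1,35],"twist": 0,"jaw": 0.2},{"xyz": [0.5,-1,49],"twist": 0,"jaw": 0.2},{"xyz": [0.5,-1,49],"twist": 0,"jaw": -0.2},{"xyz": [0.5,-1,49],"twist": 0,"jaw": -0.8},{"xyz": [0.5,-1,49],"twist": 0,"jaw": -0.8}])

```text
time: 19.4
ee_pos: [0.5408, 0.1195, 0.1125]
tcp_rot: [-180.0, 0.0, 92.8]
wrist_force: [-4.4, -2.6, 1.0]
opening: 0.0214
grasp_force: 21.4
```

>>> apply_moves(motion=[{"xyz": [-7,10,0],"twist": 0,"jaw": -0.8},{"xyz": [-12.7,21,0],"twist": 0,"jaw": -0.8},{"xyz": [-16,33,0],"twist": 0,"jaw": -0.8},{"xyz": [-17,45.5,0],"twist": 0,"jaw": -0.8},{"xyz": [-15.5,58,0],"twist": 0,"jaw": -0.8}])

```text
time: 20.02
ee_pos: [0.5981, 0.1055, 0.1119]
tcp_rot: [-179.8, 0.1, 92.8]
wrist_force: [-12.3, -2.0, 2.3]
opening: 0.0213
grasp_force: 22.3
```

>>> apply_moves(motion=[{"xyz": [4,12,0],"twist": 0,"jaw": -0.8},{"xyz": [10,23,0],"twist": 0,"jaw": -0.8},{"xyz": [19,33,0],"twist": 0,"jaw": -0.8},{"xyz": [19,33,0],"twist": 0,"jaw": -0.8}])

```text
time: 20.52
ee_pos: [0.6313, 0.1278, 0.1118]
tcp_rot: [-179.9, 0.0, 92.8]
wrist_force: [-4.7, -1.2, -2.2]
opening: 0.0211
grasp_force: 21.9
```

```bash
python3 arc.py -40 -40 1
cat > st.py <<'E'
from h import *
im,d,c=snap("top"); P=cloud(d,c); ey=np.array([-.048,.99885])
m=(abs(P[...,2]-.1345)<.006)&(abs(P[...,0]-.617)<.05)&(abs(P[...,1]+.12)<.14)&(im.min(2)>100)
_,l,s,_=cv2.connectedComponentsWithStats(m.astype(np.uint8)); m=l==1+np.argmax(s[1:,4])
r=cv2.minAreaRect((P[m][:,:2]*1000).astype(np.float32)); print("small",r,"ey",np.array(r[0])@ey,m.sum())
E
python3 st.py
```

```text
t 20.525 [631.3 127.8 111.8] 92.82 angle now -40.8 r 64.2
-40.0 xyz 0.1 1.3 dz to 110: 1.8
small ((616.0175170898438, -102.79022216796875), (53.80010223388672, 92.6838607788086), 2.8759889602661133) ey -132.24085423278808 634
```

>>> apply_moves(motion=[{"xyz": [0,0,0],"twist": 0,"jaw": 0.2},{"xyz": [0,0,0],"twist": 0,"jaw": 0.2},{"xyz": [0,0,-30],"twist": 0,"jaw": 0.2},{"xyz": [0,0,-46],"twist": 0,"jaw": 0.2},{"xyz": [-2,-50,-49],"twist": 0,"jaw": 0.2}])

```text
time: 21.2
ee_pos: [0.5838, 0.1235, 0.1608]
tcp_rot: [179.9, -0.0, 92.8]
wrist_force: [-1.0, -0.2, 0.3]
opening: 0.0511
grasp_force: 0.0
```

>>> apply_moves(motion=[{"xyz": [-1,-41,0],"twist": 0,"jaw": 0.2},{"xyz": [-1,-41,0],"twist": 0,"jaw": 0.2},{"xyz": [-1,-41,0],"twist": 0,"jaw": 0.2}])

```text
time: 21.58
ee_pos: [0.5415, 0.1203, 0.1614]
tcp_rot: [179.9, -0.0, 92.8]
wrist_force: [-0.4, -0.2, 0.8]
opening: 0.0511
grasp_force: 0.0
```

```bash
python3 arc.py -130.8 -88.6 10.55; python3 st.py
```

```text
t 21.575 [541.5 120.3 161.4] 92.81 angle now -129.8 r 64.4
-130.8 xyz 0.3 -1.2 dz to 110: 51.4
-120.3 xyz -7.1 8.2 dz to 110: 51.4
-109.7 xyz -12.7 18.7 dz to 110: 51.4
-99.2 xyz -16.2 30.2 dz to 110: 51.4
-88.6 xyz -17.6 42.0 dz to 110: 51.4
-88.6 xyz -17.6 42.0 dz to 110: 51.4
small ((615.4463500976562, -102.668212890625), (54.09059524536133, 92.11079406738281), 3.3604464530944824) ey -132.09156925048828 636
```

>>> apply_moves(grip_force=20, motion=[{"xyz": [0.5,-1,35],"twist": 0,"jaw": 0.2},{"xyz": [0.5,-1,49],"twist": 0,"jaw": 0.2},{"xyz": [0.5,-1,49],"twist": 0,"jaw": -0.2},{"xyz": [0.5,-1,49],"twist": 0,"jaw": -0.8},{"xyz": [0.5,-1,49],"twist": 0,"jaw": -0.8}])

```text
time: 22.25
ee_pos: [0.5398, 0.1205, 0.1125]
tcp_rot: [-180.0, 0.0, 92.8]
wrist_force: [-4.8, -2.3, 0.7]
opening: 0.0211
grasp_force: 21.3
```

>>> apply_moves(motion=[{"xyz": [-7.4,9.4,0],"twist": 0,"jaw": -0.8},{"xyz": [-13,20,0],"twist": 0,"jaw": -0.8},{"xyz": [-16.5,31.4,0],"twist": 0,"jaw": -0.8},{"xyz": [-18,43,0],"twist": 0,"jaw": -0.8},{"xyz": [-18,43,0],"twist": 0,"jaw": -0.8}])

```text
time: 22.88
ee_pos: [0.5834, 0.1029, 0.112]
tcp_rot: [-179.9, 0.2, 92.7]
wrist_force: [-6.2, -9.8, -0.5]
opening: 0.0212
grasp_force: 21.8
```

>>> apply_moves(motion=[{"xyz": [0,0,0],"twist": 0,"jaw": -0.8}])

```text
time: 23.0
ee_pos: [0.5834, 0.1029, 0.1119]
tcp_rot: [-179.9, 0.2, 92.7]
wrist_force: [-3.9, -11.0, -0.5]
opening: 0.0211
grasp_force: 21.7
```

```bash
python3 arc.py -88 -88 1; python3 st.py;python3 st.py
```

```text
t 23.0 [583.4 102.9 111.9] 92.73 angle now -89.5 r 66.9
-88.0 xyz 1.9 1.8 dz to 110: 1.9
small ((613.8639526367188, -82.42892456054688), (55.03472900390625, 90.27452850341797), 0.7541797757148743) ey -111.79960102386475 634
small ((614.077880859375, -82.34239196777344), (54.961509704589844, 90.07110595703125), 0.6191576719284058) ey -111.7234364982605 638
```

The stack is at ey -111.8 mm and the lens at -111.2 to -111.9. I'll release the knob, rise and verify from the wrist camera.

>>> apply_moves(motion=[{"xyz": [0,0,0],"twist": 0,"jaw": 0.2},{"xyz": [0,0,0],"twist": 0,"jaw": 0.2},{"xyz": [0,0,-40],"twist": 0,"jaw": 0.2},{"xyz": [0,0,-100],"twist": 0,"jaw": -1},{"xyz": [0,0,-160],"twist": 0,"jaw": -1}])

```text
time: 23.72
ee_pos: [0.5836, 0.1051, 0.274]
tcp_rot: [179.9, -0.0, 92.8]
wrist_force: [1.0, 0.6, 0.0]
opening: 0.0153
grasp_force: 0.0
```

>>> apply_moves(motion=[{"xyz": [-60,-8,-20],"twist": 0,"jaw": -1},{"xyz": [-120,-16,-30],"twist": 0,"jaw": -1},{"xyz": [-180,-24,-30],"twist": 0,"jaw": -1},{"xyz": [-232,-31,-30],"twist": 0,"jaw": -1},{"xyz": [-232,-31,-30],"twist": 0,"jaw": -1}])

```text
time: 24.35
ee_pos: [0.5638, -0.1315, 0.302]
tcp_rot: [180.0, 0.0, 92.6]
wrist_force: [0.8, 0.8, 0.5]
opening: 0.0001
grasp_force: 0.0
```

```bash
python3 w.py w9
cat > m9.py <<'E'
from m2 import *
from scipy.optimize import least_squares
th=np.radians(2.75); ex=np.array([np.cos(th),np.sin(th)]); ey=np.array([-np.sin(th),np.cos(th)])
im,d,c=load("w9");P=cloud(d,c);K,R,t=c
for z,nm in((.1345,"small"),(.101,"large"),(.0585,"deck")):
    m=(abs(P[...,2]-z)<.005)&(abs(P[...,0]-.616)<.05)&(abs(P[...,1]+.08)<.085)
    k=np.argwhere(m)[:,::-1]; X=np.array([ray(p,z,c)[:2] for p in k]); r=cv2.minAreaRect((X*1000).astype(np.float32)); print(nm,np.round(r[0],1),np.round(r[1],1),round(r[2],2),"ey",round(np.array(r[0])@ey,2))
m=(im.max(2)<75)&(P[...,2]>.09)&(P[...,2]<.14)&(P[...,0]>.665)&(P[...,0]<.73)&(abs(P[...,1]+.08)<.06)
q=P[m];y=q[:,:2]@ey
r=least_squares(lambda p: np.hypot(y-p[0],q[:,2]-p[1])-.028,[y.mean(),.1],loss="soft_l1",f_scale=.002); print("lens ey",r.x,len(q))
E
python3 m9.py
```

```text
24.35 [ 0.5638 -0.1315  0.302 ] [1.7996e+02 2.0000e-02 9.2570e+01] [-13.1  10.7  22.5 101.8  -0.   74.3]
small [613.3 -81.3] [54.9 90.5] 2.74 ey -110.6
large [613.9 -81. ] [ 63.4 118.1] 2.76 ey -110.32
deck [580.4 -81. ] [130.1  24.6] 83.96 ey -108.77
lens ey [-0.11145796  0.09749024] 2578
```

View pics/w9.png

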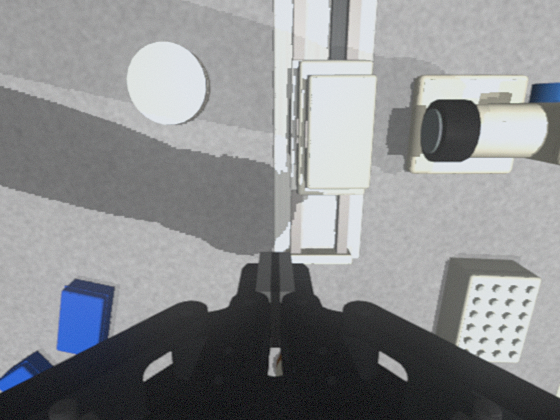

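The picture shows the stack in front of the lens (stack centre about (338,130), lens (450,130)). The offset is about 1 mm, within the 6 mm tolerance. Next is the shutter.

>>> apply_moves(motion=[{"xyz": [43,-27,0],"twist": 0,"jaw": -1},{"xyz": [90,-56,20],"twist": 0,"jaw": -1},{"xyz": [138,-86,40],"twist": 0,"jaw": -1},{"xyz": [185,-116,60],"twist": 0,"jaw": -1},{"xyz": [213,-134,100],"twist": 0,"jaw": -1}])

```text
time: 25.02
ee_pos: [0.419, 0.0806, 0.2027]
tcp_rot: [179.8, -0.1, 93.0]
wrist_force: [0.3, 0.5, 0.6]
opening: 0.0005
grasp_force: 0.0
```

>>> apply_moves(motion=[{"xyz": [0,0,55],"twist": 0,"jaw": -1},{"xyz": [0,0,100],"twist": 0,"jaw": -1},{"xyz": [0,0,125],"twist": 0,"jaw": -1},{"xyz": [0,0,125],"twist": 0,"jaw": -1}])

```text
time: 25.52
ee_pos: [0.4186, 0.0786, 0.0756]
tcp_rot: [-179.9, 0.0, 92.9]
wrist_force: [-1.1, 0.2, -0.5]
opening: 0.0005
grasp_force: 0.0
```

>>> apply_moves(motion=[{"xyz": [-4,1.5,25],"twist": 0,"jaw": -1},{"xyz": [-4,1.5,36],"twist": 0,"jaw": -1},{"xyz": [-4,1.5,38],"twist": 0,"jaw": -1},{"xyz": [-4,1.5,40],"twist": 0,"jaw": -1}])

```text
time: 26.02
ee_pos: [0.4219, 0.0741, 0.0378]
tcp_rot: [179.9, -0.0, 92.8]
wrist_force: [-1.2, 0.3, 1.9]
opening: 0.0001
grasp_force: 1.0
```

>>> apply_moves(motion=[{"xyz": [0,0,1.5],"twist": 0,"jaw": -1},{"xyz": [0,0,2.5],"twist": 0,"jaw": -1}])

```text
time: 26.28
ee_pos: [0.4219, 0.0741, 0.0349]
tcp_rot: [179.9, -0.0, 92.8]
wrist_force: [-0.1, 1.9, 3.3]
opening: 0.0001
grasp_force: 1.9
```

>>> apply_moves(motion=[{"xyz": [0,0,1],"twist": 0,"jaw": -1},{"xyz": [0,0,2],"twist": 0,"jaw": -1}])

```text
time: 26.52
ee_pos: [0.422, 0.0741, 0.0328]
tcp_rot: [179.9, -0.0, 92.8]
wrist_force: [-3.2, 3.2, 15.0]
opening: 0.0002
grasp_force: 7.3
```

>>> apply_moves(motion=[{"xyz": [0,0,1],"twist": 0,"jaw": -1},{"xyz": [0,0,1],"twist": 0,"jaw": -1}])

```text
time: 26.78
ee_pos: [0.422, 0.0741, 0.0328]
tcp_rot: [179.9, -0.0, 92.8]
wrist_force: [-5.4, 1.8, 18.3]
opening: -0.0001
grasp_force: 8.7
```

>>> apply_moves(motion=[{"xyz": [0,0,1],"twist": 0,"jaw": -1},{"xyz": [0,0,1],"twist": 0,"jaw": -1}])

```text
time: 27.02
ee_pos: [0.4221, 0.0741, 0.0326]
tcp_rot: [179.9, -0.0, 92.8]
wrist_force: [-8.1, 1.0, 25.3]
opening: 0.0002
grasp_force: 13.0
```

The button is against its stop (6 mm travel). I'll rise, check and hand in.

>>> apply_moves(motion=[{"xyz": [0,0,-15],"twist": 0,"jaw": -1},{"xyz": [0,0,-60],"twist": 0,"jaw": -1},{"xyz": [0,0,-110],"twist": 0,"jaw": -1},{"xyz": [0,0,-110],"twist": 0,"jaw": -1},{"xyz": [0,0,-110],"twist": 0,"jaw": -1}])

```text
time: 27.65
ee_pos: [0.4213, 0.0736, 0.1396]
tcp_rot: [-180.0, 0.0, 92.8]
wrist_force: [0.5, 0.1, 0.3]
opening: 0.0004
grasp_force: 0.0
```

```bash
python3 st.py
python3 - <<'E'
from h import *
s=sensors.get_obs(); print(s["ee_pos"],s["wrist_force"])
print(bot.job_done())
E
```

```text
small ((614.2200927734375, -82.30256652832031), (53.98708724975586, 90.03227996826172), 0.6141368746757507) ey -111.69048302993775 627
[0.42096113 0.07359758 0.13903078] [ 0.11517604  0.62630204 -0.2383853 ]
the job is handed in; nothing more can be done
None
```

I handed the job in at about 28 s: both cases are stacked square on the deck, the deck is cranked to within about 1 mm of the lens centre, and the shutter was pushed to its stop and released; no verdict came back.

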